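Fit the selector lever on its splined shaft

ROBOT

A 6-joint arm with a two-finger parallel gripper is mounted at the origin on the work surface. World frame = base frame: x ahead of the robot, y to its left, z up, the work surface at z = 0. Lengths are in m, angles in rad, forces in N, time in s.
With the tool pointing down it reaches from about 0.35 to 0.975 m from the base axis. Payload 4.9 kg.
Tool frame: the origin (TCP) lies between the finger pads; the fingertips stand 25 mm ahead of it and the grasp point (between the pads) lies 6 mm ahead of it; z points along the fingers, y is the line along which they close (so a half turn about z gives the same grasp; the last joint's range is limited). The gripper opens to 85 mm and grips with 20 to 120 N. Pads are 22 mm wide; open, the fingers measure 114 mm over their backs; the gripper's body (76 mm by 85 mm) begins 54 mm behind the grasp point. The pads swing forward as they close: fully open they stand 13 mm farther back than shut.
Start: joints at [-1.332, 0.053, 1.613, -0, 1.476, -0.119], TCP at [0.219, -0.585, 0.256] pointing down, gripper open.
Joint ranges: [-3.01, 3.01], [-1.01, 2.22], [0.06, 2.58], [-1.02, 4.17], [0.09, 2.62], [-3.14, 3.14]. Speed limits (rad/s): [2.57, 2.57, 3.14, 3.14, 3.14, 3.14].

INTERFACE

Orientations are given as a unit quaternion [w, x, y, z].
In Python, from plant import manip gives the robot as it stands.
- The arm moves only by the shell command python3 -m inch 'ROWS'. ROWS is JSON, a list of rows, each a list of 3 entries, a list of its own where there are three numbers: the shift along the tool's x, y, z in m, then the turn, a rotation vector about the tool's x, y, z in rad, then the opening, from 0 (shut) to 1 (fully open). A call has 1 to 8 rows; each row shifts and turns the commanded pose from where the row before left it, along the tool's axes as they then stand; what a row does not reach is not made up. A row lasts 1/10 s, in which the tool goes at most 50 mm and 8.59 degrees, less where a joint would pass 70% of its speed; a pose out of reach is approached as far as the arm can. A call with a gripper value outside its range is refused whole. The fingers move at their own pace and stop on an object; the grip force is fixed at half the most. Time passes only in rows, so rows that do not move let the fingers close. It gives the time, the measured TCP pose, the force, the opening and the grip force at its end, in the units of the state.
- manip.state(): the state, without advancing time (a new reading comes with each control period).
- manip.grab_frame(name): name is "side" or "top" or "wrist"; returns (picture, depth): 400x640x3 uint8, red, green, blue; 400x640 float32, m along the optical axis (not along the pixel's ray), 0 where there is no reading.
- manip.camera_params(name): a dict with "camera_matrix" (3x3 intrinsics, pixels), "k1" (the pictures are not rectified: a ray, as slopes to the right and down, at radius r is drawn at 1 + k1 r^2 times it, then the intrinsics apply), "rvec" (rotation vector, rad) and "tvec" (3), from world to camera coordinates, as OpenCV has them. Camera axes: x right, y down, z forward; pixel columns grow to the right and rows downward; lengths in m; the calibration is good to about 2 mm. A picture is of the moment at which its call begins: read the wrist's pose just before it. camera_params takes no time and is no camera call; for the wrist camera it gives the pose at the moment of the call.
- manip.job_done(): hands the job in; it is judged then, once.
Trained networks look in the newest picture that a camera, given by its name, has taken for a name from the list of things; names that differ only in an ending like _2 or _b are one class to them, and where a whole thing is asked for, a point or a joint stands for the part that bears it (a point fixed in the world has none). Each returns a list of dicts, best first, with "score" (0 to 1); they miss things now and then, are a little off and sometimes report something else, mostly with a low value. They report only what shows in the picture. A call takes as long as a camera call.
- manip.look_for(camera, label): "point" ([x, y, z] in m, in world coordinates, good to about 4 mm: the middle of the surface that is visible of it).
The state is a dict: "time": time; "joint_pos": joint angles; "joint_vel": joint speeds; "joint_efforts": joint torques, N m; "tool_pos": TCP position; "tool_rot": TCP orientation; "contact_force": force on the tool from outside, world axes, zero at the start; "ft_torque": the same for the moment, N m; "gripper_width": opening from 0.0 (shut) to 1.0 (fully open); "grasp_force": force on a finger pad.
Only numpy, scipy, OpenCV 4.12 (cv2) and the standard library are available. Lean on these libraries where they do the work, as an engineer would, in place of code of your own. Each camera call takes 0.05 s, during which the arm holds its last target. There are 200 camera calls.

TASK

Fit the loose selector lever on the gearbox's upright splined shaft: index it by feel so the teeth mesh, with its arm standing well clear of the stop pin, and press it gently, without forcing, fully home on the shoulder. Then swing the lever round, turning the stiff shaft with it, until its arm rests lightly against the stop pin, and let go, leaving it home and against the pin. Leave the other things on the trolley where they are.

Things in the scene. Friction and masses are not known exactly. Their poses are not given: they have to be found in the camera images.
- lever: Loose steel selector lever, about 0.35 kg, starts lying flat. Origin: centre of the underside of its bored hub; z up along the bore, x along the arm. Hub: hexagonal block, 44 mm across flats, 30 mm tall; the pair of flats facing the lever's +y and -y is free to grip from above. Arm: flat bar 18 mm wide, 12 mm thick from the underside up, reaching 117 mm from the origin.
- hub_top (a point): Centre of the bore at the top of the lever's hub, 30 mm above the lever's origin. The bore goes right through; it has six equal inner teeth 3.7 mm wide, inner faces 10.5 mm from the axis, and between them six slots at 60 degree pitch, one of them in line with the arm (+x).
- grip_top (a point): Top of the lever's upright black hand grip: 18 mm diameter, 30 mm tall, standing on the arm 106 mm from the bore's axis; its top is 42 mm above the lever's underside.
- bar_mid (a point): Point on the middle line of the lever's arm, 62 mm from the bore's axis, 6 mm above the underside; with the lever home it is level with pin_mid and is 15 mm from it when the arm touches the pin.
- housing: Grey gearbox, fixed; foot 174 x 130 mm, from 73 mm behind to 101 mm ahead of the origin along x; flat top 48 mm up. Origin: on the shaft's axis, at the underside; z up, x towards the stop pin. Pressing the lever down on it with more than about 40 N before it is home damages the teeth.
- shoulder (a point): Point on the shaft's axis at the top of its 40 mm shoulder, 62 mm above the housing's underside, where the hub's underside must end; axes as the housing's, not the teeth's. The shaft turns about this upright axis against a friction of about 0.25 N m and stays where it is left; a light push with the teeth unmeshed does not turn it.
- shaft_nose (a point): Tip of the shaft, on its axis, 104 mm above the housing's underside. Below it a round pilot nose: 10 mm diameter at the tip, 19.4 mm from 98 down to 86 mm; it centres the bore (play 0.8 mm). From 86 down to 62 mm six spline teeth, 30 mm over the teeth, each 6 mm wide, 60 degree pitch. Their angle is random and not in this pose: look or feel for it. Play in mesh: about 3.5 degrees each way.
- pin_mid (a point): Point on the axis of the upright steel stop pin, 68 mm above the housing's underside. The pin is 12 mm in diameter, 62 mm from the shaft's axis along the housing's +x, its top 82 mm up. Either side of it serves as the stop; the arm then stands about 14 degrees off the housing's x. Turning the lever against it with over about 2 N m does damage.
- tape_roll: Bystander: roll of tape, 90 mm diameter, 25 mm tall, origin under its centre.
- spray_can: Bystander: aluminium can, 60 mm diameter, 150 mm tall, origin under its centre.
- screw_tray: Bystander: grey open tray 90 x 130 x 35 mm, origin under its centre.
- wrench: Bystander: wrench 170 mm long, lying flat.

How it is judged:
On the way, in this order (a step that is already met when the one before it is completed fails the run):
1. lever fully home on the spline with its arm well clear of the stop pin (z of lever in the frame of housing between 0.058 and 0.065 m and horizontal distance between lever and shoulder below 0.003 m and angle between lever's own z axis and vertical below 0.06 rad and horizontal distance between bar_mid and pin_mid above 0.028 m), for 0.2 s.
2. lever, still home, swung against the stop pin (z of lever in the frame of housing below 0.065 m and horizontal distance between lever and shoulder below 0.003 m and horizontal distance between bar_mid and pin_mid below 0.02 m), for 0.2 s.
At the end, for the whole second after the job is handed in: The lever is at rest on the shaft, its underside within 3 mm of the shoulder, its bore within 3 mm of the shaft's axis, level to 0.06 rad, and its arm is against the stop pin (bar_mid within 20 mm of pin_mid horizontally; 15 mm is touching) (all of step 2 and z of lever in the frame of housing above 0.058 m and angle between lever's own z axis and vertical below 0.06 rad and linear speed of lever below 0.02 m/s and angular speed of lever below 0.1 rad/s).
It fails at once if lever forced while not yet home: its contact forces on gearbox, shaft and pin add up to more than 60 N (contact force between lever and housing above 60 N and z of lever in the frame of housing above 0.066 m).
It fails at once if lever, home, driven or pressed so hard that its contact forces on gearbox, shaft teeth and pin add up to more than 90 N (contact force between lever and housing above 90 N).
It fails at once if a bystander moved by more than 30 mm (distance of any of tape_roll, spray_can, screw_tray, wrench from where it was at the start of the episode above 0.03 m).
It also fails if it takes over 66 s, if anything falls off the work surface, if the arm or the gripper's body presses on something with over 40 N, if the wrist force passes 120 N, or if a joint passes its speed limit or range.

## Working session

There is one attempt and no reset: what is moved stays moved. The work goes in short steps, Python scripts to look and compute and a shell command to move; the robot and the scene stay as the last step left them, time stands still between calls to the robot, and variables do not carry over. Pictures are saved under pics/ and viewed, at most 10 in all, crops included, and the job is handed in when it is done.

```bash
ls; mkdir -p pics
cat > h.py <<'E'
import numpy as np,cv2
from scipy.spatial.transform import Rotation as R
from plant import manip
def snap(c,f=None):
    P=manip.camera_params(c); im,d=manip.grab_frame(c)
    if f: cv2.imwrite('pics/'+f,im[:,:,::-1])
    return P,im,d
def world(P,d):
    K=np.array(P['camera_matrix']);k1=float(np.ravel(P['k1'])[0])
    v,u=np.mgrid[:d.shape[0],:d.shape[1]]
    dist=np.array([k1,0,0,0.])
    p=cv2.undistortPoints(np.stack([u,v],-1).reshape(-1,1,2).astype(float),K,dist).reshape(d.shape+(2,))
    c=np.dstack([p*d[...,None],d])
    Rm=cv2.Rodrigues(np.array(P['rvec'],float))[0]
    return (c-np.array(P['tvec'],float).ravel())@Rm
def proj(P,X):
    return cv2.projectPoints(np.array(X,float).reshape(-1,3),np.array(P['rvec'],float),np.array(P['tvec'],float),np.array(P['camera_matrix']),np.array([float(np.ravel(P['k1'])[0]),0,0,0]))[0].reshape(-1,2)
def togo(p,yaw=None):
    "tool-frame shift to world target p; yaw of tool y axis error"
    s=manip.state();q=s['tool_rot'];r=R.from_quat([q[1],q[2],q[3],q[0]])
    print('shift',r.inv().apply(np.array(p)-s['tool_pos']).round(4),'toolx',r.as_matrix()[:,0].round(3),'tooly',r.as_matrix()[:,1].round(3))
E
python3 - <<'E'
from h import *
for c in('top','side'):
    P,im,d=snap(c,c+'1.png')
    for l in('lever','hub_top','grip_top','housing','shaft_nose','pin_mid','tape_roll','spray_can','screw_tray','wrench'):
        r=manip.look_for(c,l)
        print(c,l,[(np.round(x['point'],3).tolist(),round(x['score'],2)) for x in r[:2]], [proj(P,x['point']).round().tolist() for x in r[:1]])
print(manip.state()['time'])
togo([0,0,0])
E
```

```text
pics
top lever [([0.558, 0.21, 0.016], 0.74)] [[[249.0, 204.0]]]
top hub_top [([0.552, 0.216, 0.013], 0.86)] [[[247.0, 206.0]]]
top grip_top [([0.554, 0.214, 0.016], 0.81)] [[[247.0, 205.0]]]
top housing [([0.527, -0.175, 0.048], 0.7)] [[[399.0, 203.0]]]
top shaft_nose [([0.526, -0.18, 0.05], 0.59)] [[[401.0, 203.0]]]
top pin_mid [([0.526, -0.181, 0.047], 0.74)] [[[401.0, 203.0]]]
top tape_roll [([0.741, -0.014, 0.028], 0.59)] [[[329.0, 130.0]]]
top spray_can [([0.683, 0.378, 0.139], 0.93)] [[[170.0, 148.0]]]
top screw_tray [([0.392, -0.371, 0.006], 0.9)] [[[477.0, 252.0]]]
top wrench [([0.381, -0.022, 0.006], 0.65)] [[[343.0, 266.0]]]
side lever [([0.538, 0.221, 0.018], 0.73)] [[[276.0, 257.0]]]
side hub_top [([0.537, 0.221, 0.015], 0.75)] [[[277.0, 258.0]]]
side grip_top [([0.542, 0.226, 0.014], 0.81)] [[[273.0, 259.0]]]
side housing [([0.521, -0.154, 0.052], 0.93)] [[[363.0, 173.0]]]
side shaft_nose [([0.523, -0.154, 0.049], 0.88)] [[[362.0, 174.0]]]
side pin_mid [([0.519, -0.158, 0.045], 0.82), ([0.544, 0.229, 0.015], 0.49)] [[[364.0, 174.0]]]
side tape_roll [([0.74, -0.009, 0.017], 0.81)] [[[268.0, 182.0]]]
side spray_can [([0.674, 0.401, 0.1], 0.62)] [[[172.0, 252.0]]]
side screw_tray [([0.401, -0.367, 0.015], 0.7)] [[[432.0, 163.0]]]
side wrench [([0.374, -0.018, 0.006], 0.96)] [[[386.0, 231.0]]]
1.1
shift [-0.     -0.625   0.2563] toolx [0.937 0.35  0.   ] tooly [ 0.35  -0.937  0.   ]
```

Run:
```python
import cv2
im=cv2.imread('pics/top1.png')
a=cv2.resize(im[150:260,200:470],None,fx=2.9,fy=2.9,interpolation=cv2.INTER_CUBIC)
cv2.imwrite('pics/top1c.png',a)
```

```text
(no output)
```

View pics/top1c.png

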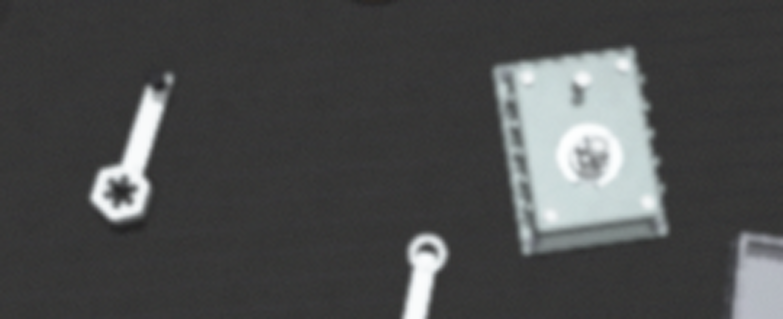

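The top view shows the lever lying with its hub at about (241.7, 215.5) and grip at (255.2, 178.3). The housing's shaft is at (403.4, 203.4) and the pin at (400.3, 177.6).

```bash
cat >> h.py <<'E'
def onplane(P,uv,z):
    K=np.array(P['camera_matrix']);k1=float(np.ravel(P['k1'])[0])
    p=cv2.undistortPoints(np.array(uv,float).reshape(-1,1,2),K,np.array([k1,0,0,0.])).reshape(-1,2)
    Rm=cv2.Rodrigues(np.array(P['rvec'],float))[0];t=np.array(P['tvec'],float).ravel()
    C=-Rm.T@t; D=np.c_[p,np.ones(len(p))]@Rm
    return C+D*((np.ravel(z)-C[2])/D[:,2])[:,None]
E
python3 - <<'E'
from h import *
P=manip.camera_params('top')
X=onplane(P,[[241.7,215.5],[255.2,178.3],[403.4,203.4],[400.3,177.6]],[.03,.042,.062,.082]);print(X.round(4))
a=X[1]-X[0];b=X[3]-X[2]
print(np.degrees([np.arctan2(a[1],a[0]),np.arctan2(b[1],b[0])]),np.hypot(*a[:2]),np.hypot(*b[:2]))
togo([*(X[0,:2]),0.25])
s=manip.state();T=manip.camera_params('wrist')
Rm=cv2.Rodrigues(np.array(T['rvec']))[0];q=s['tool_rot'];print((R.from_quat([q[1],q[2],q[3],q[0]]).inv().apply(-Rm.T@np.ravel(T['tvec'])-s['tool_pos'])).round(3))
print(Rm@R.from_quat([q[1],q[2],q[3],q[0]]).as_matrix().round(2))
print(T['camera_matrix'])
E
```

```text
[[ 0.526   0.2279  0.03  ]
 [ 0.6186  0.1876  0.042 ]
 [ 0.5223 -0.1839  0.062 ]
 [ 0.5847 -0.1794  0.082 ]]
[-23.5060897    4.07000742] 0.10099142134377696 0.06254491019549259
shift [ 0.5725 -0.6542  0.0063] toolx [0.937 0.35  0.   ] tooly [ 0.35  -0.937  0.   ]
[ 0.072 -0.    -0.117]
[[ 3.14531316e-03  1.00304016e+00 -7.35226340e-04]
 [-9.63502144e-01  2.81631387e-03 -2.78000454e-01]
 [-2.78843550e-01  1.58279064e-03  9.60580661e-01]]
[[306.93063226   0.         322.91276301]
 [  0.         306.93063226 200.37610415]
 [  0.           0.           1.        ]]
```

```bash
python3 -m inch '[[[0.032,-0.0365,0],[0,0,0],1],[[0.032,-0.0365,0],[0,0,0],1],[[0.032,-0.0365,0],[0,0,0],1],[[0.032,-0.0365,0],[0,0,0],1],[[0.032,-0.0365,0],[0,0,0],1],[[0.032,-0.0365,0],[0,0,0],1],[[0.032,-0.0365,0],[0,0,0],1],[[0.032,-0.0365,0],[0,0,0],1]]'
python3 -m inch '[[[0.032,-0.0365,0],[0,0,0],1],[[0.032,-0.0365,0],[0,0,0],1],[[0.032,-0.0365,0],[0,0,0],1],[[0.032,-0.0365,0],[0,0,0],1],[[0.032,-0.0365,0],[0,0,0],1],[[0.032,-0.0365,0],[0,0,0],1],[[0.032,-0.0365,0],[0,0,0],1],[[0.032,-0.0365,0],[0,0,0],1]]'
python3 -m inch '[[[0.032,-0.0365,0],[0,0,0],1],[[0.032,-0.0365,0],[0,0,0],1],[[0,0,0.015],[0,0,-0.148],1],[[0,0,0.015],[0,0,-0.148],1],[[0,0,0.015],[0,0,-0.148],1],[[0,0,0.015],[0,0,-0.148],1],[[0,0,0.015],[0,0,-0.148],1],[[0,0,0.015],[0,0,-0.148],1]]'
python3 -m inch '[[[0,0,0],[0,0,-0.148],1],[[0,0,0],[0,0,-0.148],1],[[0,0,0],[0,0,-0.148],1],[[0,0,0],[0,0,-0.148],1],[[0,0,0],[0,0,-0.148],1],[[0,0,0],[0,0,-0.148],1],[[0,0,0],[0,0,-0.148],1],[[0,0,0],[0,0,-0.148],1]]'
python3 -m inch '[[[0,0,0],[0,0,-0.148],1],[[0,0,0],[0,0,-0.148],1],[[0,0,0],[0,0,0],1]]'
python3 - <<'E'
from h import *
s=manip.state();print(s['time'],s['tool_pos'],s['joint_pos'])
P,im,d=snap('wrist','w1.png')
for z in [.03]:
    print(proj(P,[[.526,.2279,.03],[.6186,.1876,.042]]))
togo([.526,.2279,.15])
E
```

```text
time: 1.9
tool_pos: [0.3567, -0.2205, 0.2566]
tool_rot: [0.0, 0.984, 0.178, 0.0]
contact_force: [1.4, -0.0, 0.9]
gripper_width: 0.997
grasp_force: 0.0
time: 2.7
tool_pos: [0.4943, 0.1432, 0.2566]
tool_rot: [0.0, 0.984, 0.178, 0.0]
contact_force: [0.6, -0.2, 0.3]
gripper_width: 1.004
grasp_force: 0.0
time: 3.5
tool_pos: [0.5283, 0.2318, 0.1657]
tool_rot: [0.0, 0.81, 0.586, 0.0]
contact_force: [0.2, 0.0, -0.6]
gripper_width: 1.006
grasp_force: 0.0
time: 4.3
tool_pos: [0.5283, 0.2317, 0.1664]
tool_rot: [0.0, 0.346, 0.938, 0.0]
contact_force: [0.1, -0.2, 1.0]
gripper_width: 1.002
grasp_force: 0.0
time: 4.6
tool_pos: [0.5283, 0.2317, 0.1664]
tool_rot: [0.0, 0.207, 0.978, 0.0]
contact_force: [-0.1, 0.7, -0.1]
gripper_width: 1.0
grasp_force: 0.0
4.6 [0.52834358 0.23170801 0.16636968] [ 2.84325774e-01  1.12455742e-02  1.80935114e+00 -2.76510005e-06
  1.32091401e+00 -8.70370547e-01]
[[316.55222636 195.39508033]
 [317.35606206 305.75176864]]
shift [ 0.0006 -0.0045  0.0164] toolx [-0.914  0.407 -0.   ] tooly [0.407 0.914 0.   ]
```

View pics/w1.png

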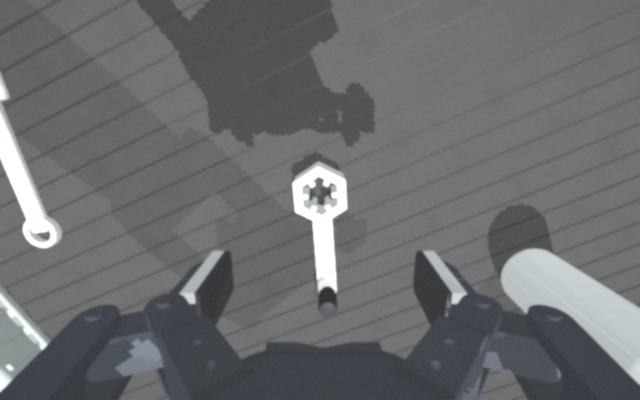

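The wrist view shows the hub at (320, 196) and the grip top at about (327, 293), with the arm pointing down the picture between the open fingers.

Run:
```python
from h import *
P=manip.camera_params('wrist');im=cv2.imread('pics/w1.png')
g=im[:,:,0].astype(int)
sub=(g[150:235,280:360]>200).astype(np.uint8);
print(cv2.boundingRect(sub))
X=onplane(P,[[320,195.5],[327,293]],[.03,.042]);print(X.round(4))
a=X[1]-X[0];th=np.arctan2(a[1],a[0]);print(np.degrees(th),np.hypot(*a[:2]))
# bar axis: white pixels on arm rows
for v in (230,245,260,275):
    u=np.where(g[v,290:350]>200)[0]+290;print(v,u.min(),u.max(),onplane(P,[[u.mean(),v]],[.012]).round(4))
togo([X[0,0],X[0,1],.028])
```

```text
(12, 15, 56, 70)
[[0.5273 0.2306 0.03  ]
 [0.6098 0.2007 0.042 ]]
-19.857136964892412 0.08781083240910376
230 313 332 [[0.5636 0.2168 0.012 ]]
245 314 333 [[0.5781 0.2114 0.012 ]]
260 315 335 [[0.5933 0.2063 0.012 ]]
275 317 335 [[0.6087 0.2006 0.012 ]]
shift [ 0.0005 -0.0015  0.1384] toolx [-0.914  0.407 -0.   ] tooly [0.407 0.914 0.   ]
```

```bash
python3 -m inch '[[[0.0005,-0.0015,0.035],[0,0,-0.073],1],[[0,0,0.04],[0,0,0],1],[[0,0,0.035],[0,0,0],1],[[0,0,0.02],[0,0,0],1],[[0,0,0.008],[0,0,0],0.6],[[0,0,0],[0,0,0],0.3],[[0,0,0],[0,0,0],0.3],[[0,0,0],[0,0,0],0.3]]'
python3 -m inch '[[[0,0,0],[0,0,0],0.3],[[0,0,0],[0,0,0],0.3]]'
```

```text
time: 5.45
tool_pos: [0.5284, 0.2309, 0.03]
tool_rot: [0.001, 0.171, 0.985, 0.001]
contact_force: [0.8, 0.2, -2.1]
gripper_width: 0.502
grasp_force: 61.9
time: 5.65
tool_pos: [0.5285, 0.2309, 0.03]
tool_rot: [0.001, 0.171, 0.985, 0.001]
contact_force: [-0.4, 0.2, 5.1]
gripper_width: 0.499
grasp_force: 62.6
```

```bash
python3 -m inch '[[[0,0,-0.03],[0,0,0],0.3],[[0,0,-0.045],[0,0,0],0.3],[[0,0,-0.045],[0,0,0],0.3],[[0,0,-0.04],[0,0,0],0.3],[[-0.024,-0.0436,0],[0,0,0],0.3],[[-0.024,-0.0436,0],[0,0,0],0.3],[[-0.024,-0.0436,0],[0,0,0],0.3],[[-0.024,-0.0436,0],[0,0,0],0.3]]'
python3 -m inch '[[[-0.024,-0.0436,0],[0,0,0],0.3],[[-0.024,-0.0436,0],[0,0,0],0.3],[[-0.024,-0.0436,0],[0,0,0],0.3],[[-0.024,-0.0436,0],[0,0,0],0.3],[[-0.024,-0.0436,0],[0,0,0],0.3],[[0,0,0],[0,0,0],0.3],[[0,0,0],[0,0,0],0.3]]'
python3 - <<'E'
from h import *
s=manip.state();print(s['time'],s['tool_pos'],s['joint_pos'].round(2) if hasattr(s['joint_pos'],'round') else s['joint_pos'],s['ft_torque'])
P,im,d=snap('wrist','w2.png')
p=proj(P,[[.5223,-.1839,.104],[.5847,-.1794,.082]]);print(p)
togo([.5223,-.1839,.2])
E
```

```text
time: 6.45
tool_pos: [0.558, 0.0325, 0.1872]
tool_rot: [-0.001, 0.17, 0.985, 0.0]
contact_force: [1.0, 0.3, -3.8]
gripper_width: 0.507
grasp_force: 62.9
time: 7.15
tool_pos: [0.5978, -0.2125, 0.1868]
tool_rot: [-0.001, 0.172, 0.985, 0.001]
contact_force: [-0.5, 0.1, -4.5]
gripper_width: 0.5
grasp_force: 63.2
7.15 [ 0.59784434 -0.21245022  0.18677452] [-0.46  0.13  1.65  0.    1.37 -1.68] [ 0.1110903   0.14582667 -0.02913534]
[[323.56402954  93.25473445]
 [357.69946793 177.03288051]]
shift [ 0.0804  0.0003 -0.013 ] toolx [-0.942  0.337  0.003] tooly [0.337 0.942 0.001]
```

View pics/w2.png

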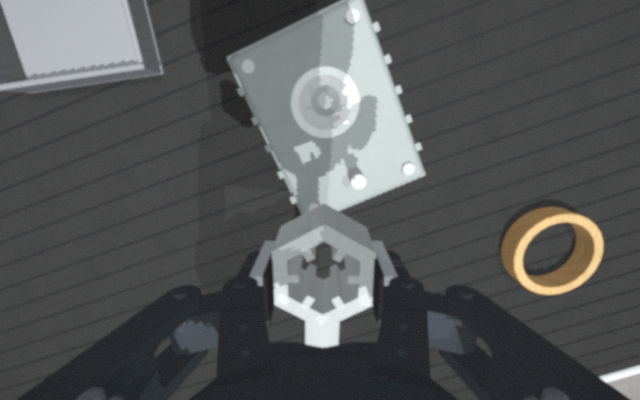

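The shaft shows at about (325, 102), the pin top at (359, 181), and the lever is held in the fingers with its hub centre at about (322, 262). I'll enlarge the shaft to see the teeth.

Run:
```python
import cv2
im=cv2.imread('pics/w2.png')[55:150,275:375]
im=cv2.createCLAHE(2,(2,2)).apply(cv2.cvtColor(im,cv2.COLOR_BGR2GRAY))
cv2.imwrite('pics/w2c.png',cv2.resize(im,None,fx=6,fy=6,interpolation=cv2.INTER_CUBIC))
```

```text
(no output)
```

View pics/w2c.png

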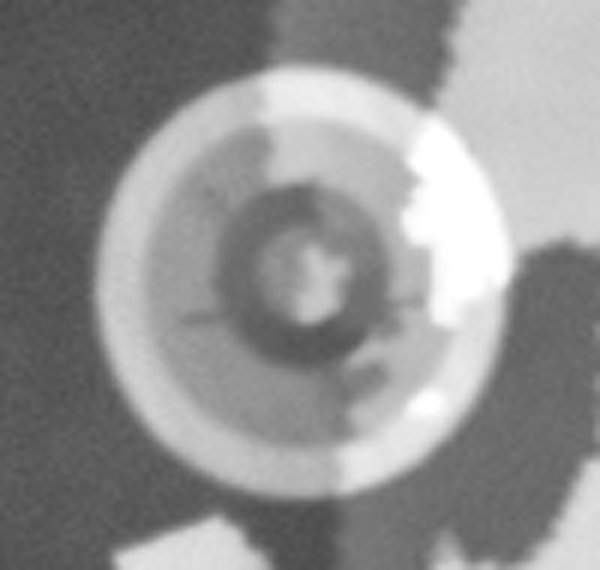

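The enlargement shows the round shoulder centred near crop (305, 285), with faint radial edges at (190, 320) and (410, 300). I'll use depth to get the tooth angle.

Run:
```python
from h import *
P,im,d=snap('wrist');W=world(P,d)
def med(z0,z1,cx,cy,r):
    m=(d>0)&(W[...,2]>z0)&(W[...,2]<z1)&(np.hypot(W[...,0]-cx,W[...,1]-cy)<r)
    q=W[m];return q,m.sum()
for z0,z1 in((.094,.115),(.078,.09),(.058,.068)):
    q,n=med(z0,z1,.5223,-.1839,.03); 
    if n: print(z0,n,q.mean(0).round(4),((q.max(0)+q.min(0))/2).round(4),np.ptp(q,axis=0).round(4))
q,n=med(.076,.09,.5847,-.1794,.025); print('pin',n,q.mean(0).round(4))
q,n=med(.094,.115,.5223,-.1839,.03);c=q[:,:2].mean(0)
rel=W[...,:2]-c;r=np.hypot(rel[...,0],rel[...,1]);th=np.degrees(np.arctan2(rel[...,1],rel[...,0]))
m=(r>.0108)&(r<.0142)&(d>0)
for f in range(0,60,6):
    k=m&((th%60)>=f)&((th%60)<f+6);print(f,k.sum(),W[k][:,2].mean().round(4),np.median(W[k][:,2]).round(4), (W[k][:,2]>.078).mean().round(2))
for f in range(-180,180,10):
    k=m&(th>=f)&(th<f+10);print(f,k.sum(),np.median(W[k][:,2]).round(3) if k.any() else 0, end=' ; ')
```

```text
0.094 740 [ 0.5264 -0.1847  0.0995] [ 0.5264 -0.1846  0.1   ] [0.0191 0.0191 0.0088]
0.078 415 [ 0.5266 -0.1848  0.0856] [ 0.5263 -0.1848  0.083 ] [0.03   0.0295 0.0096]
0.058 1140 [ 0.5267 -0.1849  0.0617] [ 0.5264 -0.1848  0.0631] [0.0397 0.0398 0.007 ]
pin 208 [ 0.5877 -0.1806  0.0813]
0 59 0.0832 0.0853 0.9
6 60 0.0858 0.0858 1.0
12 58 0.0857 0.0856 1.0
18 62 0.0856 0.0856 1.0
24 55 0.0832 0.0855 0.89
30 33 0.0623 0.0619 0.0
36 43 0.0616 0.0615 0.0
42 42 0.0616 0.0615 0.0
48 37 0.0617 0.0618 0.0
54 33 0.0624 0.0619 0.03
-180 16 0.086 ; -170 17 0.086 ; -160 18 0.085 ; -150 8 0.061 ; -140 11 0.061 ; -130 7 0.061 ; -120 14 0.086 ; -110 17 0.086 ; -100 19 0.085 ; -90 15 0.062 ; -80 13 0.062 ; -70 10 0.062 ; -60 14 0.086 ; -50 18 0.086 ; -40 15 0.086 ; -30 12 0.062 ; -20 15 0.062 ; -10 13 0.062 ; 0 17 0.085 ; 10 17 0.086 ; 20 13 0.086 ; 30 11 0.062 ; 40 14 0.062 ; 50 13 0.062 ; 60 21 0.086 ; 70 15 0.086 ; 80 15 0.086 ; 90 6 0.062 ; 100 8 0.061 ; 110 8 0.061 ; 120 16 0.085 ; 130 17 0.086 ; 140 15 0.086 ; 150 7 0.062 ; 160 11 0.062 ; 170 6 0.062 ;
```

```bash
python3 -m inch '[[[0,0,0],[0,0,0.148],0.3],[[0,0,0],[0,0,0.147],0.3],[[0,0,0],[0,0,0.147],0.3],[[0,0,0],[0,0,0],0.3],[[0,0,0],[0,0,0],0.3]]'
cat > m.py <<'E'
from h import *
s=manip.state();P,im,d=snap('wrist');W=world(P,d)
def cyl(z0,z1,c,r):
    m=(d>0)&(W[...,2]>z0)&(W[...,2]<z1)&(np.hypot(W[...,0]-c[0],W[...,1]-c[1])<r);return W[m]
q=cyl(.094,.11,(.5264,-.1847),.02);n=(q[:,:2].max(0)+q[:,:2].min(0))/2;print('nose',n.round(4),len(q),q[:,2].max().round(4))
zt=s['tool_pos'][2]
q=cyl(zt-.008,zt+.01,s['tool_pos'],.03)
print('hub z',np.median(q[:,2]).round(4),len(q))
# plane fit
A=np.c_[q[:,:2]-s['tool_pos'][:2],np.ones(len(q))];k=abs(q[:,2]-np.median(q[:,2]))<.003
co=np.linalg.lstsq(A[k],q[k,2],rcond=None)[0];print('tilt',co.round(3))
qq=s['tool_rot'];r=R.from_quat([qq[1],qq[2],qq[3],qq[0]])
t=r.inv().apply(q[k]-s['tool_pos'])
print('tool-frame hub x/y range',t[:,0].min().round(4),t[:,0].max().round(4),t[:,1].min().round(4),t[:,1].max().round(4))
for y0 in (-.008,-.004,0.,.004,.008):
    b=t[abs(t[:,1]-y0)<.001]; print(y0,b[:,0].min().round(4),b[:,0].max().round(4))
print('nose in tool',r.inv().apply(np.r_[n,.104]-s['tool_pos']).round(4),'yaw',np.degrees(np.arctan2(r.as_matrix()[1,0],r.as_matrix()[0,0])).round(2),'time',s['time'])
m=(abs(W[...,2]-np.median(q[:,2]))<.004)&(np.hypot(W[...,0]-s['tool_pos'][0],W[...,1]-s['tool_pos'][1])<.03)
print('toolz',r.as_matrix()[:,2].round(4))
v,u=np.where(m);print(u.min(),u.max(),v.min(),v.max())
cv2.imwrite('pics/m.png',cv2.resize(im[190:360,220:420,::-1],None,fx=3,fy=3))
E
python3 m.py
```

```text
time: 7.75
tool_pos: [0.5987, -0.2103, 0.1881]
tool_rot: [-0.0, 0.38, 0.925, 0.0]
contact_force: [0.1, 0.6, -5.3]
gripper_width: 0.503
grasp_force: 63.2
nose [ 0.5266 -0.1847] 715 0.1044
hub z 0.1876 7212
tilt [-0.002  0.002  0.188]
tool-frame hub x/y range -0.0248 0.0262 -0.0292 0.0281
-0.008 -0.0202 0.0215
-0.004 -0.0222 0.0237
0.0 -0.0248 0.0259
0.004 -0.0232 0.0252
0.008 -0.021 0.0228
nose in tool [ 0.0692 -0.0325  0.0841] yaw 135.3 time 7.75
toolz [-4.e-04  4.e-04 -1.e+00]
250 388 221 328
```

View pics/m.png

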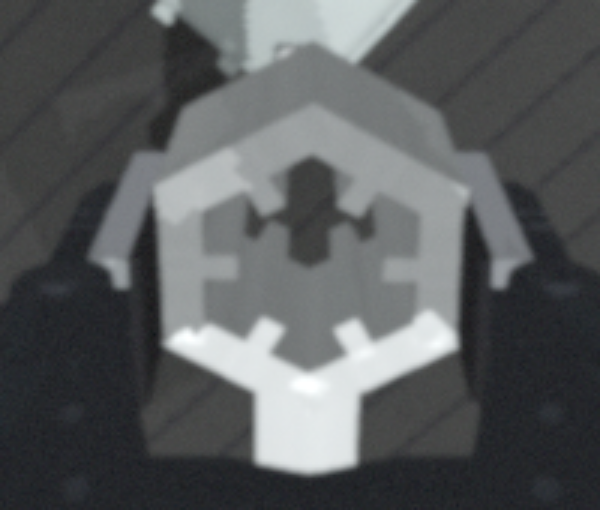

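The hub sits level in the fingers, with its arm to the camera's bottom and the six bore teeth visible (crop centre about (310, 270)). Now I'll go over the shaft.

```bash
python3 -m inch '[[[0.0342,-0.0167,0],[0,0,0.006],0.3],[[0.0342,-0.0167,0],[0,0,0],0.3],[[0,0,0.03],[0,0,0],0.3],[[0,0,0.015],[0,0,0],0.3],[[0,0,0],[0,0,0],0.3],[[0,0,0],[0,0,0],0.3]]'
python3 -m inch '[[[0,0,0.004],[0,0,0],0.3],[[0,0,0.004],[0,0,0],0.3],[[0,0,0.003],[0,0,0],0.3],[[0,0,0],[0,0,0],0.3]]'
```

```text
time: 8.4
tool_pos: [0.5273, -0.1868, 0.1432]
tool_rot: [-0.0, 0.385, 0.923, 0.0]
contact_force: [-1.3, -0.4, -4.2]
gripper_width: 0.501
grasp_force: 63.2
time: 8.8
tool_pos: [0.5267, -0.1866, 0.1317]
tool_rot: [-0.001, 0.385, 0.923, 0.0]
contact_force: [0.3, -0.2, -4.7]
gripper_width: 0.502
grasp_force: 63.3
```

```bash
python3 -m inch '[[[0,0,0.002],[0,0,0],0.3],[[0,0,0.002],[0,0,0],0.3],[[0,0,0.002],[0,0,0],0.3],[[0,0,0],[0,0,0],0.3]]'; python3 -m inch '[[[0,0,0.002],[0,0,0],0.3],[[0,0,0.002],[0,0,0],0.3],[[0,0,0.002],[0,0,0],0.3],[[0,0,0],[0,0,0],0.3]]'
```

```text
time: 9.2
tool_pos: [0.5266, -0.1866, 0.1259]
tool_rot: [-0.0, 0.385, 0.923, 0.0]
contact_force: [-0.2, -0.6, -5.2]
gripper_width: 0.505
grasp_force: 63.3
time: 9.6
tool_pos: [0.5267, -0.1866, 0.1198]
tool_rot: [-0.0, 0.385, 0.923, 0.0]
contact_force: [0.1, 0.8, -4.4]
gripper_width: 0.5
grasp_force: 63.4
```

Underside is at about 89 mm and free. The spline starts at 86 mm.

```bash
python3 -m inch '[[[0,0,0.002],[0,0,0],0.3],[[0,0,0.001],[0,0,0],0.3],[[0,0,0.001],[0,0,0],0.3],[[0,0,0],[0,0,0],0.3]]'; python3 -m inch '[[[0,0,0.001],[0,0,0],0.3],[[0,0,0.001],[0,0,0],0.3],[[0,0,0.001],[0,0,0],0.3],[[0,0,0],[0,0,0],0.3]]'
```

```text
time: 10.0
tool_pos: [0.5268, -0.1866, 0.1161]
tool_rot: [-0.0, 0.385, 0.923, 0.0]
contact_force: [-1.1, 2.2, -4.3]
gripper_width: 0.505
grasp_force: 63.4
time: 10.4
tool_pos: [0.5268, -0.1866, 0.1131]
tool_rot: [-0.0, 0.385, 0.923, 0.0]
contact_force: [-0.6, 2.4, -3.6]
gripper_width: 0.504
grasp_force: 63.5
```

It is meshing freely, so I'll carry on down.

```bash
python3 -m inch '[[[0,0,0.002],[0,0,0],0.3],[[0,0,0.002],[0,0,0],0.3],[[0,0,0.002],[0,0,0],0.3],[[0,0,0],[0,0,0],0.3]]'; python3 -m inch '[[[0,0,0.002],[0,0,0],0.3],[[0,0,0.002],[0,0,0],0.3],[[0,0,0.002],[0,0,0],0.3],[[0,0,0],[0,0,0],0.3]]'; python3 -m inch '[[[0,0,0.002],[0,0,0],0.3],[[0,0,0.002],[0,0,0],0.3],[[0,0,0.001],[0,0,0],0.3],[[0,0,0],[0,0,0],0.3]]'
```

```text
time: 10.8
tool_pos: [0.5267, -0.1865, 0.1067]
tool_rot: [-0.0, 0.385, 0.923, 0.0]
contact_force: [-1.4, 2.3, -4.3]
gripper_width: 0.502
grasp_force: 63.4
time: 11.2
tool_pos: [0.5267, -0.1865, 0.1008]
tool_rot: [-0.0, 0.385, 0.923, 0.0]
contact_force: [-1.5, 5.1, -4.2]
gripper_width: 0.498
grasp_force: 63.4
time: 11.6
tool_pos: [0.5267, -0.1865, 0.096]
tool_rot: [-0.0, 0.385, 0.923, 0.0]
contact_force: [-2.3, 4.6, -3.6]
gripper_width: 0.501
grasp_force: 63.5
```

```bash
python3 -m inch '[[[0,0,0.001],[0,0,0],0.3],[[0,0,0.001],[0,0,0],0.3],[[0,0,0.0005],[0,0,0],0.3],[[0,0,0],[0,0,0],0.3]]'; python3 -m inch '[[[0,0,0.0005],[0,0,0],0.3],[[0,0,0.0005],[0,0,0],0.3],[[0,0,0],[0,0,0],0.3]]'
```

```text
time: 12.0
tool_pos: [0.5267, -0.1865, 0.0937]
tool_rot: [-0.0, 0.385, 0.923, 0.0]
contact_force: [-3.6, 4.4, -2.3]
gripper_width: 0.502
grasp_force: 63.7
time: 12.3
tool_pos: [0.5267, -0.1865, 0.0928]
tool_rot: [-0.0, 0.385, 0.923, 0.0]
contact_force: [-2.7, 5.2, -1.7]
gripper_width: 0.496
grasp_force: 63.7
```

```bash
python3 -m inch '[[[0,0,0.0005],[0,0,0],0.3],[[0,0,0.0005],[0,0,0],0.3],[[0,0,0],[0,0,0],0.3]]'
python3 - <<'E'
from h import *
print(manip.state()['ft_torque'])
E
```

```text
time: 12.6
tool_pos: [0.5267, -0.1865, 0.0921]
tool_rot: [-0.0, 0.385, 0.923, 0.0]
contact_force: [-2.7, 5.3, -0.6]
gripper_width: 0.499
grasp_force: 63.9
[0.98630102 0.66755455 0.03227232]
```

```bash
python3 -m inch '[[[0,0,0.0007],[0,0,0],0.3],[[0,0,0],[0,0,0],0.3]]'; python3 -m inch '[[[0,0,0.0007],[0,0,0],0.3],[[0,0,0],[0,0,0],0.3]]'
```

```text
time: 12.8
tool_pos: [0.5268, -0.1865, 0.092]
tool_rot: [-0.001, 0.385, 0.923, 0.0]
contact_force: [-6.4, 6.5, 3.8]
gripper_width: 0.499
grasp_force: 64.3
time: 13.0
tool_pos: [0.5268, -0.1865, 0.092]
tool_rot: [-0.001, 0.385, 0.923, 0.0]
contact_force: [-7.1, 6.2, 5.7]
gripper_width: 0.505
grasp_force: 64.8
```

Run:
```python
from h import *
s=manip.state();P,im,d=snap('wrist','w3.png');W=world(P,d)
c=np.array([.5265,-.1847]);rr=np.hypot(W[...,0]-c[0],W[...,1]-c[1])
m=(rr>.0165)&(rr<.021)&(d>0)&(W[...,2]>.08)&(W[...,2]<.1);q=W[m];z=q[:,2];print(np.median(z),np.percentile(z,[10,90]))
k=abs(z-np.median(z))<.003;print(np.linalg.lstsq(np.c_[q[k,:2]-c,np.ones(k.sum())],z[k],rcond=None)[0].round(4))
m=(rr<.0045)&(d>0);print('nose',np.median(W[m][:,2]))
m=(d>0)&(abs(W[...,2]-.0815)<.004)&(np.hypot(W[...,0]-.588,W[...,1]+.1806)<.012);print('pin',m.sum(),W[m].mean(0) if m.any() else 0)
print(s['ft_torque'])
```

```text
0.09158395169809024 [0.08801586 0.09240432]
[-0.0098  0.0083  0.0916]
nose 0.0978450979014093
pin 0 0
[1.23505747 1.24589923 0.04665561]
```

Home: the hub top is at 91.6 mm, the load is light, and the arm is about 49° from the pin. I'll swing toward the pin.

```bash
python3 -m inch '[[[0.0004,0,-0.0005],[0,0,0],0.3],[[0,0.0001,0],[0,0,-0.06],0.3],[[-0.0001,0,0],[0,0,-0.06],0.3],[[0,0,0],[0,0,0],0.3]]'; python3 -c "
from h import *
print(manip.state()['ft_torque'])"
```

```text
time: 13.45
tool_pos: [0.5266, -0.186, 0.092]
tool_rot: [-0.001, 0.329, 0.944, 0.0]
contact_force: [-6.3, 7.7, 5.3]
gripper_width: 0.502
grasp_force: 64.7
[ 1.21558452  0.99966745 -0.09629256]
```

```bash
python3 -m inch '[[[-0.0001,0.0001,0],[0,0,-0.08],0.3],[[-0.0001,0.0001,0],[0,0,-0.08],0.3],[[-0.0001,0.0001,0],[0,0,-0.08],0.3],[[0,0,0],[0,0,0],0.3]]'; python3 -c "
from h import *
print(manip.state()['ft_torque'])"; python3 -m inch '[[[-0.0001,0.0001,0],[0,0,-0.08],0.3],[[-0.0001,0.0001,0],[0,0,-0.05],0.3],[[0,0,0],[0,0,0],0.3]]'; python3 -c "
from h import *
print(manip.state()['ft_torque']);togo([.5265,-.1847,.09])"
```

```text
time: 13.85
tool_pos: [0.5268, -0.1857, 0.092]
tool_rot: [-0.001, 0.213, 0.977, 0.001]
contact_force: [-7.9, 8.2, 6.1]
gripper_width: 0.507
grasp_force: 64.8
[ 1.38303134  1.16167862 -0.09841507]
time: 14.15
tool_pos: [0.5268, -0.1855, 0.092]
tool_rot: [-0.001, 0.15, 0.989, 0.001]
contact_force: [-7.9, 8.8, 6.6]
gripper_width: 0.502
grasp_force: 64.9
[ 1.38379882  1.23109792 -0.11731879]
shift [0.0006 0.0006 0.002 ] toolx [-0.955  0.296  0.003] tooly [0.296 0.955 0.001]
```

```bash
python3 -m inch '[[[0,0,0],[0,0,-0.035],0.3],[[0,0,0],[0,0,-0.035],0.3],[[0,0,0],[0,0,0],0.3]]'; python3 -c "
from h import *
print(manip.state()['ft_torque'])";  python3 -m inch '[[[0,0,0],[0,0,-0.02],0.3],[[0,0,0],[0,0,0],0.3]]'; python3 -c "
from h import *
print(manip.state()['ft_torque']);togo([.5265,-.1847,.09])"
```

```text
time: 14.45
tool_pos: [0.5269, -0.1854, 0.092]
tool_rot: [-0.001, 0.115, 0.993, 0.001]
contact_force: [-8.3, 9.0, 6.3]
gripper_width: 0.502
grasp_force: 64.9
[ 1.39543131  1.26588769 -0.11603641]
time: 14.65
tool_pos: [0.5269, -0.1854, 0.092]
tool_rot: [-0.001, 0.105, 0.994, 0.001]
contact_force: [-7.4, 9.2, 6.8]
gripper_width: 0.505
grasp_force: 64.9
[ 1.44138016  1.30593219 -0.1340713 ]
shift [0.0005 0.0006 0.002 ] toolx [-0.978  0.209  0.003] tooly [0.209 0.978 0.002]
```

```bash
for i in 1; do python3 -m inch '[[[0,0,0],[0,0,-0.015],0.3],[[0,0,0],[0,0,0],0.3]]'; done;  python3 -c "
from h import *
print(manip.state()['ft_torque'])";  python3 -m inch '[[[0,0,0],[0,0,-0.015],0.3],[[0,0,0],[0,0,0],0.3]]'; python3 -c "
from h import *
s=manip.state();print(s['ft_torque']);togo([.5265,-.1847,.09])
P,im,d=snap('wrist','w4.png');W=world(P,d)
m=(d>0)&(abs(W[...,2]-.0815)<.004)&(np.hypot(W[...,0]-.588,W[...,1]+.1806)<.015);print('pin',m.sum())"
```

```text
time: 14.85
tool_pos: [0.5269, -0.1854, 0.092]
tool_rot: [-0.001, 0.098, 0.995, 0.001]
contact_force: [-7.9, 8.3, 7.4]
gripper_width: 0.501
grasp_force: 65.0
[ 1.45433637  1.25302943 -0.1779275 ]
time: 15.05
tool_pos: [0.5269, -0.1854, 0.092]
tool_rot: [-0.001, 0.09, 0.996, 0.001]
contact_force: [-7.8, 9.1, 6.9]
gripper_width: 0.502
grasp_force: 65.0
[ 1.44484548  1.30394654 -0.18435479]
shift [0.0005 0.0006 0.002 ] toolx [-0.984  0.18   0.003] tooly [0.18  0.984 0.002]
pin 0
```

View pics/w4.png

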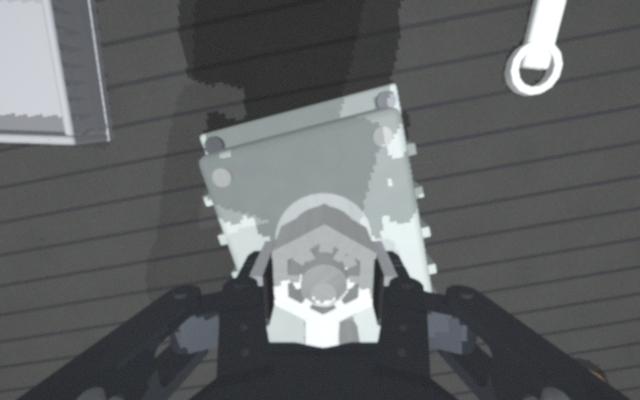

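The lever is seated over the shaft, with the hub centre at (322, 280), and the pin is hidden under the gripper. I'll continue by feel.

```bash
python3 -m inch '[[[0,0,0],[0,0,-0.015],0.3],[[0,0,0],[0,0,0],0.3]]';  python3 -c "
from h import *
print(manip.state()['ft_torque'])";  python3 -m inch '[[[0,0,0],[0,0,-0.015],0.3],[[0,0,0],[0,0,0],0.3]]'; python3 -c "
from h import *
s=manip.state();print(s['ft_torque']);togo([.5265,-.1847,.09])"
```

```text
time: 15.3
tool_pos: [0.5269, -0.1853, 0.092]
tool_rot: [-0.001, 0.083, 0.997, 0.001]
contact_force: [-7.8, 8.8, 7.5]
gripper_width: 0.497
grasp_force: 65.0
[ 1.50599814  1.33695477 -0.22992028]
time: 15.5
tool_pos: [0.5269, -0.1854, 0.092]
tool_rot: [-0.001, 0.076, 0.997, 0.001]
contact_force: [-8.3, 9.4, 6.4]
gripper_width: 0.507
grasp_force: 65.6
[ 1.43726826  1.31934891 -0.58581542]
shift [0.0005 0.0006 0.002 ] toolx [-0.988  0.152  0.003] tooly [0.152 0.988 0.002]
```

Pin contact felt: torque rose from 0.23 to 0.59 N m, which is light. Releasing now.

```bash
python3 -m inch '[[[0,0,0],[0,0,0],0.6],[[0,0,0],[0,0,0],0.7],[[0,0,0],[0,0,0],0.8],[[0,0,0],[0,0,0],0.8],[[0,0,-0.01],[0,0,0],0.8],[[0,0,-0.03],[0,0,0],0.8],[[0,0,-0.045],[0,0,0],0.8],[[0,0,-0.045],[0,0,0],0.8]]'
python3 -m inch '[[[0.04,0,-0.02],[0,0,0],0.8],[[0.02,0,0],[0,0,0],0.8],[[0,0,0],[0,0,0],0.8]]'
python3 - <<'E'
from h import *
P,im,d=snap('wrist','w5.png');W=world(P,d)
c=np.array([.5265,-.1847]);rr=np.hypot(W[...,0]-c[0],W[...,1]-c[1])
q=W[(rr>.0165)&(rr<.021)&(d>0)];z=q[:,2];k=abs(z-np.median(z))<.003
print('hub top',np.median(z).round(4),np.linalg.lstsq(np.c_[q[k,:2]-c,np.ones(k.sum())],z[k],rcond=None)[0].round(4))
q=W[(d>0)&(abs(W[...,2]-.074)<.003)&(rr>.03)&(rr<.09)];print(len(q))
if len(q)>20:
    print('bar yaw',np.degrees(np.arctan2(*(q[:,:2].mean(0)-c)[::-1])),q.mean(0).round(4))
print(proj(P,[[.5265,-.1847,.104],[.588,-.1806,.082]]))
E
```

```text
time: 16.3
tool_pos: [0.527, -0.1861, 0.2225]
tool_rot: [-0.0, 0.075, 0.997, 0.0]
contact_force: [0.9, 0.0, -0.8]
gripper_width: 0.804
grasp_force: 0.0
time: 16.6
tool_pos: [0.4674, -0.1773, 0.243]
tool_rot: [0.002, 0.076, 0.997, -0.001]
contact_force: [-0.3, -0.5, -1.0]
gripper_width: 0.796
grasp_force: 0.0
hub top 0.092 [-0.0362  0.0114  0.0922]
731
bar yaw -10.937955514025939 [ 0.5858 -0.1962  0.0725]
[[324.06498191 257.09953676]
 [336.64455533 299.72351226]]
```

View pics/w5.png

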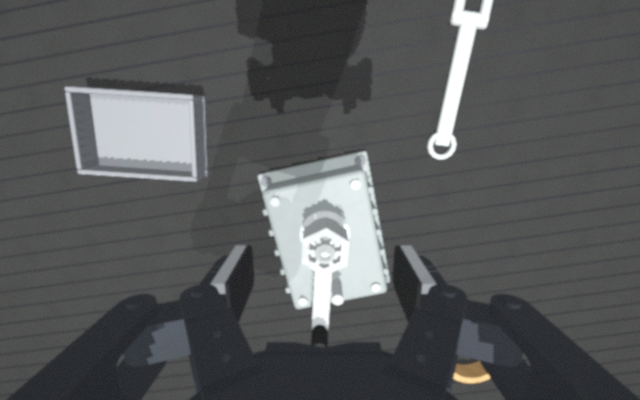

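The lever is on the shaft, hub at (325, 252), with its arm beside the pin, whose top is at (337, 299). I'll check tilt and clearance from nearer overhead.

```bash
python3 -m inch '[[[-0.04,0,-0.03],[0,0,0],1],[[-0.04,0,-0.03],[0,0,0],1],[[-0.02,0,-0.02],[0,0,0],1],[[0,0,0],[0,0,0],1]]'
python3 - <<'E'
from h import *
P,im,d=snap('wrist','w6.png');W=world(P,d)
c=np.array([.5265,-.1847]);rel=W[...,:2]-c
def fit(m):
    q=W[m];k=np.ones(len(q),bool)
    for _ in range(4):
        A=np.c_[q[:,:2]-c,np.ones(len(q))];co=np.linalg.lstsq(A[k],q[k,2],rcond=None)[0];e=q[:,2]-A@co;k=abs(e)<max(.0005,2*e[k].std())
    return co.round(4),k.sum()
rr=np.hypot(rel[...,0],rel[...,1]);z=W[...,2]
print('hub',fit((rr>.0165)&(rr<.02)&(abs(z-.092)<.004)&(d>0)))
a=np.radians(-10.5);u=rel@[np.cos(a),np.sin(a)];v=rel@[-np.sin(a),np.cos(a)]
m=(d>0)&(u>.03)&(u<.095)&(abs(v)<.012)&(abs(z-.074)<.006);q=np.c_[u[m],v[m],z[m]]
for lo in (.03,.045,.06,.075,.085):
    b=q[(q[:,0]>lo)&(q[:,0]<lo+.01)]
    if len(b): print(lo,len(b),b[:,1].min().round(4),b[:,1].max().round(4),np.median(b[:,2]).round(4))
m=(d>0)&(z>.078)&(z<.086)&(np.hypot(W[...,0]-.588,W[...,1]+.1806)<.012);print('pin',m.sum(),W[m].mean(0).round(4),u[m].mean().round(4),v[m].mean().round(4))
E
```

```text
time: 17.05
tool_pos: [0.5704, -0.1931, 0.3236]
tool_rot: [0.002, 0.075, 0.997, -0.001]
contact_force: [-0.2, -0.2, -0.1]
gripper_width: 1.001
grasp_force: 0.0
hub (array([-0.0243,  0.0139,  0.0922]), np.int64(282))
0.03 123 -0.0098 0.0082 0.0729
0.045 120 -0.0095 0.0078 0.0727
0.06 116 -0.0103 0.0106 0.0723
0.075 108 -0.01 0.0066 0.0719
0.085 105 -0.0109 0.0069 0.0713
pin 76 [ 0.5881 -0.1808  0.0815] 0.0599 0.0151
```

Home at about 62 mm, bar to pin about 16 mm, tilt about 0.03 rad, and nothing is touching it. Handing in.

```bash
python3 -c "
from h import *
print(manip.job_done())"
```

```text
the job is handed in; nothing more can be done
None
```

The lever is home on the spline (underside about 62 mm up, tilt about 0.03 rad), its arm is against the stop pin (bar to pin about 16 mm), and the job was handed in at about 17 s; no verdict was returned.

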